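# Close the small-parts box and tuck its cover flap

### The arm

A 6-joint arm with a two-finger parallel gripper is mounted at the origin on the work surface. World frame = base frame: x ahead of the robot, y to its left, z up, the work surface at z = 0. Lengths are in m, angles in rad, forces in N, time in s.
With the tool pointing down it reaches from about 0.275 to 0.875 m from the base axis. Payload 12.5 kg.
Tool frame: the origin (TCP) lies midway between the tips of the shut fingers; the grasp point (between the pads) lies grip_depth behind it (grip_depth is the distance from the TCP to the grasp point, in m); z points along the fingers, y is the line along which they close (so a half turn about z gives the same grasp; the last joint's range is limited). The gripper opens to 85 mm and grips with 20 to 120 N. Pads are 22 mm wide; open, the fingers measure 114 mm over their backs; the gripper's body (76 mm by 85 mm) begins 54 mm behind the grasp point. The pads swing forward as they close: fully open they stand 13 mm farther back than shut.
Start: joints at [-1.339, 0.351, 1.652, -0, 1.139, -0.085], TCP at [0.171, -0.523, 0.231] pointing down, gripper open.
Joint ranges: [-2.75, 2.75], [-0.79, 2.1], [0.01, 2.65], [-1.57, 4.71], [0.07, 3.14], [-2.87, 2.87]. Speed limits (rad/s): [2.22, 2.22, 2.79, 3.14, 3.14, 3.14].

### API

Orientations are given as a unit quaternion [w, x, y, z].
In Python, from station import * gives the robot as it stands.
- The arm moves only by the tool apply_moves, never from a script. Its argument "increments" is a list that holds one entry, the list of rows, each a list of 5 numbers: the gripper command: -1 is shut, 1 is fully open, values between are in proportion, then the shift along the tool's x, y, z in mm, then the turn about the tool's z in degrees. A call has 1 to 10 rows; each row shifts and turns the commanded pose from where the row before left it, along the tool's axes as they then stand; what a row does not reach is not made up. A row lasts 1/10 s, in which the tool goes at most 50 mm and 8.59 degrees, less where a joint would pass 70% of its speed; a pose out of reach is approached as far as the arm can. A call with a gripper value outside its range is refused whole. The fingers move at their own pace and stop on an object; "force" is the grip in N (left out, the last holds). Time passes only in rows, so rows that do not move let the fingers close. It gives the time, the measured TCP pose, the force, the opening and the grip force at its end, in the units of the state.
- get_obs(): the state, without advancing time (a new reading comes with each control period).
- read_camera(name): name is "side" or "top" or "wrist"; returns (picture, depth): 420x560x3 uint8, red, green, blue; 420x560 float32, m along the optical axis (not along the pixel's ray), 0 where there is no reading.
- calibration(name): a dict with "vfov" (degrees; the focal length in pixels is half the picture's height over the tangent of half this angle, whatever the lens; pixels are square), "cx", "cy" (the principal point, pixels), "k1" (the pictures are not rectified: a ray, as slopes to the right and down, at radius r is drawn at 1 + k1 r^2 times it, then the intrinsics apply), "view" (4x4, takes a point from world to camera coordinates). Camera axes: x right, y down, z forward; pixel columns grow to the right and rows downward; lengths in m; the calibration is good to about 2 mm. A picture is of the moment at which its call begins: read the wrist's pose just before it. calibration takes no time and is no camera call; for the wrist camera it gives the pose at the moment of the call.
- job_done(): hands the job in; it is judged then, once.
Trained networks look in the newest picture that a camera, given by its name, has taken for a name from the list of things; names that differ only in an ending like _2 or _b are one class to them, and where a whole thing is asked for, a point or a joint stands for the part that bears it (a point fixed in the world has none). Each returns a list of dicts, best first, with "score" (0 to 1); they miss things now and then, are a little off and sometimes report something else, mostly with a low value. They report only what shows in the picture. A call takes as long as a camera call. They do not tell look-alikes from the thing itself.
- search_frame(camera, label): "at" ([column, row] in pixels, amid what is visible of it).
- masks_of(camera, label): "region" (420x560 bool, what is visible of it) and "at" ([column, row] in pixels, amid what is visible of it).
The state is a dict: "t": time; "joints": joint angles; "joint_velocities": joint speeds; "joint_efforts": joint torques, N m; "ee_pos": TCP position; "orientation": TCP orientation; "ft_force": force on the tool from outside, world axes, zero at the start; "wrist_torque": the same for the moment, N m; "opening": finger opening in m; "gripper_force": force on a finger pad.
Only numpy, scipy, OpenCV 4.12 (cv2) and the standard library are available. Lean on these libraries where they do the work, as an engineer would, in place of code of your own. Each camera call takes 0.05 s, during which the arm holds its last target. There are 200 camera calls.

### The job

Close the white parts box: with the outside or the tips of the shut fingers push the upright orange flap over until it lies flat across the box, then, keeping it pressed down, push it by its black rib so that its free edge slides fully home beneath the steel lip, and let go so that the lip alone holds it shut. Be gentle: do not pinch or lift anything, do not shove the box along the bench, and leave the bottle, the spool and the carton where they stand.

Things in the scene. Friction and masses are not known exactly. Their poses are not given: they have to be found in the camera images.
- partsbox: White steel parts box, open on top, loose on the bench; 2.3 to 3.2 kg, slides if pushed with over about 12 N. 154 mm long (x), 110 wide (y), walls 4, rim 70 above the bench. Origin: centre of the tray's underside; x axis points from the hinge end (x = -75 mm) to the lip end (x = +79 mm), z up. The orange flap folds over towards +x; shut flat, its outer face is 75 mm above the bench.
- flap (a joint): Hinge angle of the orange flap, rad: 0 = flat across the box, 1.57 = upright, more = leaning back away from the lip (limit 2.1). Starts at 1.2 to 1.9. The hinge is springy with friction: let go untucked, the flap rises again to 0.4 rad or more. Folding or holding it down takes 0.5 to 2 N at 60 mm from the hinge.
- shoe (a joint): Slide of the flap with its hinge pin along the box's +x towards the lip, m: 0 to 0.022 (stop). Starts at 0 to 0.002; takes about 4.5 N plus the fingers' rub, stays where left. Flap flat, its free edge is at box x = 48 mm + this: 5 mm short of the lip's mouth at 0, 10 mm beneath the lip's flat part at 0.022. Fold flat before sliding: slid early, the edge lands on top of the lip.
- flap_hinge (a point): Point on the hinge axis, mid-width: box x = -66 mm + slide, 73 mm above the bench; the axis runs along the box's y. The flap is 98 mm wide, 4 mm thick, centred on this height when flat. The point's x axis runs along the flap to its free edge, z out of its outer face (uppermost when shut).
- flap_edge (a point): Middle of the flap's free edge, mid-thickness, 114 mm from the hinge axis.
- flap_rib (a point): Middle of the foot of the black rib on the flap's outer face, 90 mm from the hinge axis. The rib is 70 mm wide across the flap, 6 mm thick along it and stands 9 mm proud of the face; push on the side that looks to the hinge.
- lip_edge (a point): Mid-width point on the underside of the steel lip where its flat part begins (box x = 60 mm, 78 mm above the bench, so 3 mm over the flat flap). The lip is 104 mm wide, 3 mm thick; a flared mouth opens towards the hinge, beginning at box x = 53 mm, its top 85 mm above the bench.
- oil_mid (a point): Centre of a loose red oil bottle, 56 mm diameter, 120 mm tall; a bystander standing to one side of the box.
- spool_mid (a point): Centre of a loose green spool, 80 mm diameter, 40 mm tall; a bystander on the other side of the box.
- carton_mid (a point): Centre of a loose small cardboard carton, 36 by 90 by 34 mm tall; a bystander beyond the lip end.
There are look-alikes about, which are no part of the job. Of the things shaped like the partsbox, the white one is meant.

How it is judged:
By the outcome, as a careful person would: the job done as asked, in the order asked, and still so for the second after the job is handed in, with the robot touching nothing.
It also fails if it takes over 48 s, if anything falls off the work surface, if the arm or the gripper's body presses on something with over 40 N, if the wrist force passes 120 N, or if a joint passes its speed limit or range.

## Working session

There is one attempt and no reset: what is moved stays moved. The work goes in short steps, Python scripts to look and compute and a tool call to move; the robot and the scene stay as the last step left them, time stands still between calls to the robot, and variables do not carry over. Pictures are saved under pics/ and viewed, at most 10 in all, crops included, and the job is handed in when it is done.

Besides the shell and the picture viewer there is one more tool, called after ">>>" as name(argument=value, ...) on one line, values as JSON. apply_moves: Moves the arm, as the interface text tells. Its arguments: {"type":"object","properties":{"increments":{"type":"array","items":{"type":"array","items":{"type":"array","items":{"type":"number"}}}},"force":{"type":"number"}},"required":["increments"]}

```bash
mkdir -p pics; cat > h.py <<'E'
from station import *
import numpy as np, cv2
def px2w(cam,u,v,d,c=None):
    c=c or calibration(cam); f=210/np.tan(np.radians(c["vfov"]/2))
    K=np.array([[f,0,c["cx"]],[0,f,c["cy"]],[0,0,1.]])
    p=cv2.undistortPoints(np.array(np.c_[np.atleast_1d(u),np.atleast_1d(v)],float).reshape(-1,1,2),K,np.array([c["k1"],0,0,0.]))[:,0]
    d=np.atleast_1d(d); P=np.c_[p*d[:,None],d,np.ones(len(d))]
    return (P@np.linalg.inv(np.array(c["view"])).T)[:,:3]
def cloud(cam,mask,dep,c=None):
    v,u=np.nonzero(mask&(dep>0)); return px2w(cam,u,v,dep[v,u],c)
E
python3 - <<'E'
from h import *
o=get_obs(); print(o)
ims=[]
for cam in("top","side"):
    im,d=read_camera(cam); np.savez(f"{cam}.npz",im=im,d=d); cv2.imwrite(f"pics/{cam}0.png",im[:,:,::-1])
    for l in ("partsbox","flap","lip_edge","flap_edge","flap_hinge","flap_rib","oil_mid","spool_mid","carton_mid"):
        for r in search_frame(cam,l)[:3]:
            u,v=r["at"]; dd=d[int(v),int(u)]
            print(cam,l,round(r["score"],2),np.round(r["at"]),px2w(cam,u,v,dd).round(3)[0] if dd>0 else None)
E
```

```text
{'t': 0.0, 'joints': array([-1.33861129e+00,  3.51252460e-01,  1.65246216e+00, -1.19530655e-05,
        1.13910016e+00, -8.46204156e-02]), 'joint_velocities': array([-0.00065354, -0.00166556,  0.0017244 ,  0.00068117, -0.00049247,
       -0.0013975 ]), 'joint_efforts': array([-7.18384831e-05, -5.06104231e+01, -2.91415054e+01, -1.13191054e-04,
        4.40485164e-03,  1.07501711e-05]), 'ee_pos': array([ 0.17127302, -0.52228425,  0.23073507]), 'orientation': array([-6.09002014e-04,  9.87479920e-01,  1.57743574e-01, -5.04567952e-05]), 'ft_force': array([ 0.47744849, -0.86590691, -0.14500321]), 'wrist_torque': array([-0.05024243, -0.00860755, -0.01124654]), 'gripper_force': 0.0, 'opening': 0.08509299336230117}
top partsbox 0.9 [312. 223.] [ 0.601 -0.156  0.028]
top partsbox 0.85 [442. 296.] [ 0.406 -0.477  0.074]
top partsbox 0.63 [336. 312.] [ 0.373 -0.207  0.074]
top flap 0.9 [446. 297.] [ 0.405 -0.485  0.077]
top flap 0.87 [343. 310.] [ 0.377 -0.225  0.073]
top flap 0.55 [309. 248.] [ 0.519 -0.135  0.185]
top lip_edge 0.79 [444. 295.] [ 0.41  -0.48   0.074]
top lip_edge 0.68 [339. 312
[... 1186 characters left out ...]
p_edge 0.6 [360. 152.] [ 0.395 -0.43   0.073]
side flap_edge 0.86 [359. 142.] [ 0.403 -0.495  0.075]
side flap_edge 0.84 [360. 184.] [ 0.386 -0.223  0.074]
side flap_edge 0.83 [310. 180.] [ 0.527 -0.135  0.126]
side flap_hinge 0.97 [362. 181.] [ 0.382 -0.235  0.074]
side flap_hinge 0.79 [310. 180.] [ 0.527 -0.125  0.135]
side flap_hinge 0.78 [360. 146.] [ 0.398 -0.466  0.075]
side flap_rib 0.8 [361. 182.] [ 0.385 -0.231  0.073]
side flap_rib 0.75 [361. 145.] [ 0.394 -0.477  0.076]
side flap_rib 0.68 [308. 178.] [ 0.529 -0.099  0.156]
side oil_mid 0.73 [245. 230.] [0.676 0.046 0.069]
side spool_mid 0.73 [300. 176.] [ 0.582 -0.305  0.038]
side carton_mid 0.91 [241. 186.] [ 0.759 -0.222  0.034]
```

View pics/top0.png

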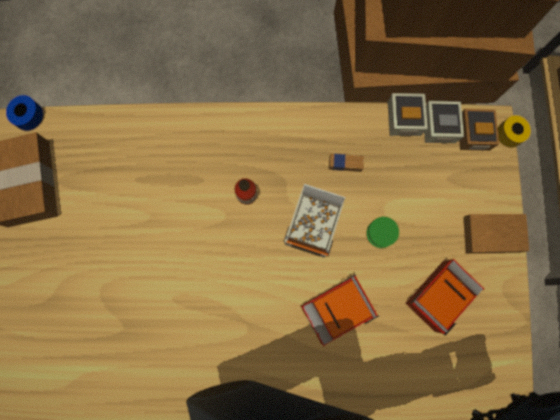

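View pics/side0.png

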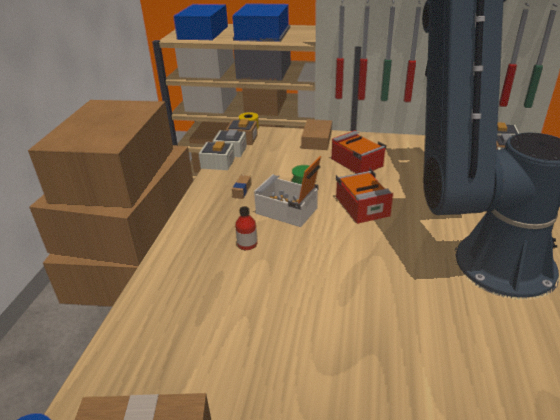

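```bash
cat > fit.py <<'E'
from h import *
from scipy.spatial import cKDTree
from scipy.optimize import least_squares
C={};P=[];G=[]
for cam in("top","side"):
    z=np.load(cam+".npz"); p=cloud(cam,np.ones((420,560),bool),z["d"]); v,u=np.nonzero(z["d"]>0)
    P.append(p);G.append(z["im"][v,u])
P=np.vstack(P);G=np.vstack(G).astype(int)
roi=(P[:,0]>.45)&(P[:,0]<.72)&(P[:,1]>-.28)&(P[:,1]<-.03)
P=P[roi];G=G[roi]
white=(G.min(1)>110)&(np.ptp(G,axis=1)<40)
rim=P[white&(P[:,2]>.060)&(P[:,2]<.092)]
org=(G[:,0]-G[:,2]>70)&(P[:,2]>.06)
O=P[org]
print(len(rim),len(O), rim.min(0),rim.max(0))
print("rect rim",cv2.minAreaRect((rim[:,:2]*1000).astype(np.float32)))
c=O.mean(0);w,V=np.linalg.eigh(np.cov((O-c).T));print("flap c",c,"n",V[:,0],w**.5,"\n",V[:,1:].T,O.min(0),O.max(0))
E
python3 fit.py
```

```text
466 407 [ 0.45293646 -0.24918008  0.06057516] [ 0.69369706 -0.08274017  0.08724799]
rect rim ((574.4854736328125, -188.90567016601562), (195.34054565429688, 188.33692932128906), 70.33036804199219)
flap c [ 0.52498715 -0.12985935  0.14618349] n [ 0.89295403 -0.43759213  0.10557571] [0.00605217 0.03523743 0.04407736] 
 [[ 0.2971595   0.39686041 -0.86844576]
 [ 0.33812621  0.80685497  0.48441276]] [ 0.450681   -0.26156112  0.06745752] [ 0.58488727 -0.07830522  0.19023614]
```

The white box sits at about (315,220) in the top view, with its lip at the upper end (325,190) and its flap upright at the lower end (305,250). The two red boxes are the look-alikes. I'll refine the box pose next.

```bash
cat >> fit.py <<'E'
near=np.hypot(P[:,0]-.595,P[:,1]+.16)<.105
o=O[np.hypot(O[:,0]-.525,O[:,1]+.13)<.07]; o=o[o[:,2]>.085]
for _ in range(4):
    c=o.mean(0);n=np.linalg.svd(o-c)[2][2]; n*=np.sign(n[0]); r=(o-c)@n; o=o[abs(r)<.006]
print("flap",len(o),c,n,"yaw",np.degrees(np.arctan2(n[1],n[0])),"theta",np.pi/2+np.arcsin(n[2]),o.max(0))
W=P[near&(P[:,2]>.012)&(P[:,2]<.092)&(np.ptp(G,axis=1)<45)]
W=W[W[:,2]>.058]
print(len(W),"rect",cv2.minAreaRect((W[:,:2]*1000).astype(np.float32)))
# fit rim outline: points lie on the rectangle border x[-75,79] y[-55,55]
def res(p,Q=W):
    cs,s=np.cos(p[2]),np.sin(p[2]); d=Q[:,:2]-p[:2]; x=d@[cs,s]; y=d@[-s,cs]
    dx=abs(x-.002)-.077;dy=abs(y)-.055
    out=np.hypot(np.maximum(dx,0),np.maximum(dy,0)); return np.where((dx<0)&(dy<0),np.maximum(dx,dy)+.0,out)
def rr(p): 
    return res(p)
best=min((least_squares(rr,[.59,-.155,a],loss="soft_l1",f_scale=.003) for a in(-.5,-.3,-.15)),key=lambda s:s.cost)
print("box",best.x,np.degrees(best.x[2]),best.cost,np.median(abs(rr(best.x))))
E
python3 fit.py
```

```text
466 407 [ 0.45293646 -0.24918008  0.06057516] [ 0.69369706 -0.08274017  0.08724799]
rect rim ((574.4854736328125, -188.90567016601562), (195.34054565429688, 188.33692932128906), 70.33036804199219)
flap c [ 0.52498715 -0.12985935  0.14618349] n [ 0.89295403 -0.43759213  0.10557571] [0.00605217 0.03523743 0.04407736] 
 [[ 0.2971595   0.39686041 -0.86844576]
 [ 0.33812621  0.80685497  0.48441276]] [ 0.450681   -0.26156112  0.06745752] [ 0.58488727 -0.07830522  0.19023614]
flap 379 [ 0.52758261 -0.12472425  0.15134458] [ 0.93578619 -0.31349376  0.16132534] yaw -18.521145980985462 theta 1.732829759974642 [ 0.55265473 -0.07830522  0.19023614]
1269 rect ((602.1937255859375, -156.5133514404297), (122.42765045166016, 157.79710388183594), 70.62212371826172)
box [ 0.59317818 -0.15295908 -0.32724726] -18.74988703689316 0.01528118563005112 0.00436747644976089
```

>>> apply_moves(increments=[[[-1, 0, 0, -40, 8], [-1, 0, -40, -20, 8], [-1, 0, -45, 0, 8], [-1, 0, -45, 0, 8], [-1, 0, -45, 0, 3], [-1, 0, -40, 0, 0]]])

```text
t: 1.6
ee_pos: [0.1894, -0.3096, 0.2913]
orientation: [0.0, 0.989, -0.148, 0.0]
ft_force: [0.5, -0.6, 0.1]
opening: 0.0
gripper_force: 0.0
```

>>> apply_moves(increments=[[[-1, 30, -40, 0, 1.7], [-1, 30, -40, 0, 0], [-1, 30, -40, 0, 0], [-1, 30, -40, 0, 0], [-1, 30, -40, 0, 0], [-1, 30, -40, 0, 0], [-1, 27, -38, 0, 0], [-1, 0, 0, 0, 0], [-1, 0, 0, 0, 0]]])

```text
t: 2.5
ee_pos: [0.4735, -0.1121, 0.2909]
orientation: [-0.0, 0.987, -0.16, -0.0]
ft_force: [0.1, -0.9, 0.5]
opening: -0.0003
gripper_force: 0.0
```

```bash
python3 - <<'E'
from h import *
o=get_obs();print(o["t"],o["ee_pos"],o["orientation"],o["ft_force"])
c=calibration("wrist");im,d=read_camera("wrist");cv2.imwrite("pics/w1.png",im[:,:,::-1])
np.savez("w1.npz",im=im,d=d);import pickle;pickle.dump(c,open("w1.pkl","wb"))
for l in("flap_edge","flap_rib","flap_hinge","lip_edge"):
    for r in search_frame("wrist",l)[:2]:
        u,v=r["at"];dd=d[int(v),int(u)];print(l,r["score"],np.round(r["at"]),px2w("wrist",u,v,dd,c)[0].round(4) if dd>0 else None)
E
```

```text
2.5 [ 0.47352722 -0.11206565  0.29092049] [-2.10347296e-06  9.87077887e-01 -1.60240616e-01 -4.35915426e-04] [ 0.0806124  -0.90335771  0.50007524]
flap_edge 0.98 [382. 216.] [ 0.3843 -0.2238  0.0718]
flap_edge 0.96 [282. 138.] [ 0.5292 -0.1316  0.1544]
flap_rib 0.91 [380. 217.] [ 0.3847 -0.2209  0.0729]
flap_rib 0.7 [286. 136.] [ 0.5293 -0.1357  0.1478]
flap_hinge 0.85 [281. 136.] [ 0.5308 -0.1311  0.148 ]
flap_hinge 0.78 [380. 214.] [ 0.3902 -0.2214  0.0751]
lip_edge 0.94 [532. 143.] [ 0.3939 -0.4871  0.0027]
lip_edge 0.92 [280.  76.] [ 0.5917 -0.1505  0.0417]
```

View pics/w1.png

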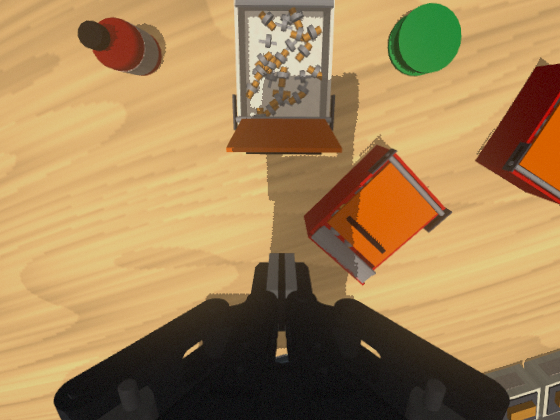

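The wrist view shows the white box at (284,60), square to the tool and centred ahead of the shut fingers (282,260). Its flap spans (228..342, 120..152). The red look-alike to the right is near the path but low. I'll refine from this cloud.

```bash
python3 - <<'E'
from h import *
import pickle
z=np.load("w1.npz");c=pickle.load(open("w1.pkl","rb"));im=z["im"].astype(int);d=z["d"]
v,u=np.nonzero(d>0);P=px2w("wrist",u,v,d[v,u],c);G=im[v,u]
q=np.radians(-18.5);B=lambda Q:np.c_[(Q[:,:2]-[.594,-.153])@[np.cos(q),np.sin(q)],(Q[:,:2]-[.594,-.153])@[-np.sin(q),np.cos(q)],Q[:,2]]
b=B(P)
org=(G[:,0]-G[:,2]>60)&(b[:,2]>.10)&(abs(b[:,1])<.075)&(b[:,0]<0)&(b[:,0]>-.11)
o=b[org]
for k in range(3):
    m=o.mean(0);n=np.linalg.svd(o-m)[2][2];n*=np.sign(n[0]);o=o[abs((o-m)@n)<.006]
print("flap",len(o),m,n,"yaw rel",np.degrees(np.arctan2(n[1],n[0])),"theta",1.5708+np.arcsin(n[2]),"y",np.percentile(o[:,1],[1,99]),o.min(0),o.max(0))
# rim walls
r=b[(b[:,2]>.062)&(b[:,2]<.078)&(abs(b[:,1])<.075)&(b[:,0]>-.05)&(b[:,0]<.05)&(np.ptp(G,axis=1)<45)]
for s in(-1,1):
    w=r[(s*r[:,1]>.035)]; print(s,len(w),np.polyfit(w[:,0],w[:,1],1),w[:,2].mean(),np.percentile(w[:,1],[2,98]))
# finger footprint near tip
bt=b[(b[:,2]>.28)&(b[:,2]<.33)&(b[:,0]<-.09)]
for a in(.285,.29,.295,.30,.31,.32):
    s=bt[(bt[:,2]>a)&(bt[:,2]<a+.005)]
    if len(s):print(a,len(s),s.min(0).round(4),s.max(0).round(4))
E
```

```text
flap 2989 [-0.06775337 -0.00153587  0.15382422] [ 0.97813933 -0.00399106  0.20791231] yaw rel -0.23377993092837848 theta 1.7802401478226777 y [-0.04918164  0.04638155] [-0.07743931 -0.0505055   0.10008037] [-0.0568733   0.04756508  0.18531109]
-1 412 [ 0.01077921 -0.05462074] 0.06821179456610783 [-0.05806454 -0.05232262]
1 384 [-0.02608554  0.05092911] 0.06833296283930375 [0.04860337 0.05507168]
0.29 50 [-0.1164 -0.0059  0.2916] [-0.1151  0.0068  0.295 ]
0.295 202 [-0.1206 -0.013   0.2951] [-0.1146  0.0134  0.3   ]
0.3 253 [-0.1208 -0.0134  0.3   ] [-0.1148  0.0138  0.305 ]
0.31 306 [-0.1205 -0.0134  0.31  ] [-0.1149  0.0139  0.315 ]
0.32 239 [-0.1203 -0.0134  0.32  ] [-0.1147  0.0139  0.325 ]
```

>>> apply_moves(increments=[[[-1, 0, 2, 30, 0], [-1, 0, 0, 35, 0], [-1, 0, 0, 35, 0], [-1, 0, 0, 30, 0], [-1, 0, 0, 18, 0], [-1, 6, 0, 0, 0], [-1, 8, 0, 0, 0], [-1, 6, 0, 0, 0]]])

```text
t: 3.55
ee_pos: [0.4932, -0.1217, 0.1447]
orientation: [0.0, 0.987, -0.161, 0.001]
ft_force: [-0.2, -1.2, -0.4]
opening: -0.0003
gripper_force: 0.0
```

>>> apply_moves(increments=[[[-1, 6, 0, 0, 0], [-1, 6, 0, 0, 0], [-1, 6, 0, 0, 0], [-1, 6, 0, 0, 0], [-1, 6, 0, 0, 0], [-1, 6, 0, 0, 0], [-1, 6, 0, 0, 0], [-1, 6, 0, 0, 0], [-1, 5, 0, 2, 0], [-1, 4, 0, 2, 0]]])

```text
t: 4.55
ee_pos: [0.5462, -0.1392, 0.1391]
orientation: [0.0, 0.987, -0.161, 0.0]
ft_force: [-0.9, 0.7, 0.4]
opening: -0.0001
gripper_force: 0.2
```

>>> apply_moves(increments=[[[-1, 6, 0, 1, 0], [-1, 6, 0, 2, 0], [-1, 5, 0, 3, 0], [-1, 5, 0, 3, 0], [-1, 5, 0, 3, 0], [-1, 5, 0, 5, 0], [-1, 4, 0, 4, 0], [-1, 4, 0, 5, 0], [-1, 3, 0, 5, 0], [-1, 0, 0, 0, 0]]])

```text
t: 5.55
ee_pos: [0.5865, -0.1527, 0.1074]
orientation: [-0.0, 0.987, -0.161, -0.0]
ft_force: [-0.6, -0.1, -0.0]
opening: -0.0002
gripper_force: 0.0
```

```bash
python3 - <<'E'
from h import *
o=get_obs();print(o["t"],o["ee_pos"],o["ft_force"])
a=read_camera("wrist");c=calibration("wrist");np.savez("w2.npz",im=a[0],d=a[1])
s,_=read_camera("side")
cv2.imwrite("pics/w2.png",np.hstack([a[0][:,:,::-1][:300,150:430],cv2.resize(s[140:230,230:340,::-1],None,fx=3.3,fy=3.3333)]))
E
```

```text
5.55 [ 0.58646454 -0.15266293  0.107418  ] [-0.57540756 -0.06852159 -0.0442516 ]
```

View pics/w2.png

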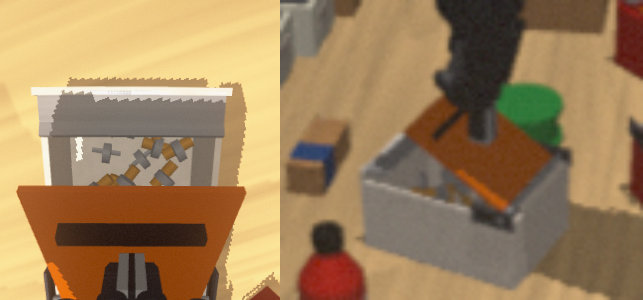

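The flap is folding cleanly. The fingers (130,280) sit just behind the rib (130,235), and the lip is ahead at (130,110). I'll measure the geometry before pressing.

```bash
python3 - <<'E'
from h import *
z=np.load("w2.npz");c=calibration("wrist");im=z["im"].astype(int);d=z["d"]
v,u=np.nonzero(d>0);P=px2w("wrist",u,v,d[v,u],c);G=im[v,u]
q=np.radians(-18.5);D=P[:,:2]-[.594,-.153];b=np.c_[D@[np.cos(q),np.sin(q)],D@[-np.sin(q),np.cos(q)],P[:,2]]
m=(abs(b[:,1])<.02)
l=b[m&(b[:,2]>.066)&(b[:,2]<.095)&(b[:,0]>.04)&(b[:,0]<.12)&(np.ptp(G,axis=1)<45)]
h,e=np.histogram(l[:,0],np.arange(.05,.11,.003))
for i in range(len(h)):
    s=l[(l[:,0]>=e[i])&(l[:,0]<e[i+1])]
    if len(s):print(round(e[i],3),h[i],np.median(s[:,2]).round(4))
o=b[(G[:,0]-G[:,2]>60)&(b[:,2]>.08)&(abs(b[:,1])<.06)&(b[:,0]<.06)]
for k in range(4):
    mm=o.mean(0);n=np.linalg.svd(o-mm)[2][2];n*=np.sign(n[2]);o=o[abs((o-mm)@n)<.003]
th=np.arctan2(n[0],n[2]); print("theta",th,"edge",o[:,0].max(),o[:,2].max(),o[:,1].min(),o[:,1].max(),n)
ed=np.percentile(o[:,0],99.8);zed=mm[2]-(ed-mm[0])*n[0]/n[2]
print("hinge x est",ed-.114*np.cos(th), "z outer at hinge",zed-.114*np.sin(th))
r=b[m&(G.max(1)<60)&(b[:,0]>-.0)&(b[:,0]<.05)&(b[:,2]>.09)];print("rib",np.percentile(r[:,0],[2,98]),np.median(r,0))
E
```

```text
0.062 358 0.0828
0.065 382 0.082
0.068 402 0.0807
0.071 427 0.0803
0.074 362 0.0802
0.077 435 0.0802
0.08 434 0.0802
0.083 405 0.0802
0.086 396 0.0801
theta -0.5202351422308438 edge 0.0458882184021683 0.13241042098373695 -0.05144159055684439 0.05621686852127142 [-0.49708381  0.0012274   0.86770166]
hinge x est -0.05363945574006256 z outer at hinge 0.18813808686969924
rib [0.00031345 0.024008  ] [ 0.01012063 -0.00092918  0.18576531]
```

>>> apply_moves(increments=[[[-1, 2, 0, 4, 0], [-1, 2, 0, 4, 0], [-1, 2, 0, 4, 0], [-1, 1, 0, 4, 0], [-1, 1, 0, 4, 0], [-1, 1, 0, 4, 0], [-1, 0, 0, 4, 0], [-1, 0, 0, 2, 0], [-1, 0, 0, 1, 0], [-1, 0, 0, 0, 0]]])

```text
t: 6.65
ee_pos: [0.5949, -0.1555, 0.0772]
orientation: [-0.0, 0.987, -0.161, -0.0]
ft_force: [0.2, 1.1, 1.7]
opening: -0.0002
gripper_force: 0.2
```

>>> apply_moves(increments=[[[-1, 0, 0, 1, 0], [-1, 0, 0, 1, 0], [-1, 0, 0, 0, 0]]])

```text
t: 6.95
ee_pos: [0.595, -0.1555, 0.0752]
orientation: [0.0, 0.987, -0.161, 0.0]
ft_force: [0.0, -1.2, 0.5]
opening: -0.0003
gripper_force: 0.4
```

>>> apply_moves(increments=[[[-1, 0, 0, 0.5, 0], [-1, 0, 0, 0, 0]]])

```text
t: 7.15
ee_pos: [0.595, -0.1555, 0.0749]
orientation: [-0.0, 0.987, -0.161, -0.0]
ft_force: [-0.4, -0.1, 1.8]
opening: -0.0002
gripper_force: 1.3
```

```bash
python3 - <<'E'
from h import *
a,d=read_camera("wrist");c=calibration("wrist");F=[]
print(np.round([get_obs()["ft_force"]],2))
v,u=np.nonzero(d>0);P=px2w("wrist",u,v,d[v,u],c);G=a[v,u].astype(int)
q=np.radians(-18.5);D=P[:,:2]-[.594,-.153];b=np.c_[D@[np.cos(q),np.sin(q)],D@[-np.sin(q),np.cos(q)],P[:,2]]
o=b[(G[:,0]-G[:,2]>60)&(b[:,2]>.06)&(b[:,2]<.1)&(abs(b[:,1])<.06)&(b[:,0]<.08)]
for k in range(4):
    mm=o.mean(0);n=np.linalg.svd(o-mm)[2][2];n*=np.sign(n[2]);o=o[abs((o-mm)@n)<.003]
print("theta",np.arctan2(-n[0],n[2]),"edge",np.percentile(o[:,0],99.8),"z",mm)
cv2.imwrite("pics/w3.png",a[:,:,::-1])
E
```

```text
[[-0.12 -0.03  2.45]]
theta 6.531592533557399e-05 edge 0.06014394319543917 z [ 0.02592726 -0.00198573  0.07337917]
```

View pics/w3.png

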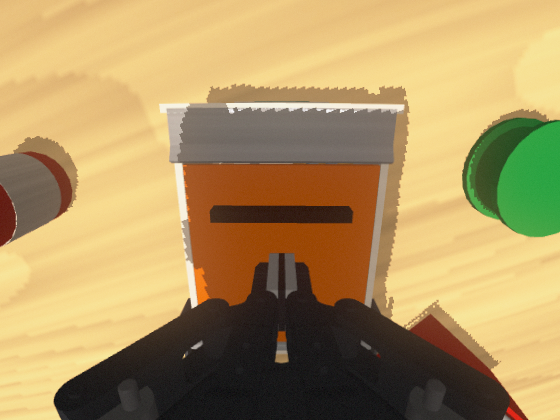

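The flap lies flat (rib at y≈214, lip mouth at y≈163, fingertips at 260 behind the rib). Next I slide forward to the rib while keeping light pressure.

>>> apply_moves(increments=[[[-1, 2, 0, 0, 0], [-1, 2, 0, 0, 0], [-1, 2, 0, 0, 0], [-1, 2, 0, 0, 0], [-1, 2, 0, 0, 0], [-1, 2, 0, 0, 0], [-1, 2, 0, 0, 0], [-1, 1, 0, 0, 0], [-1, 0, 0, 0, 0]]])

```text
t: 8.1
ee_pos: [0.6095, -0.1604, 0.0748]
orientation: [0.0, 0.987, -0.161, 0.0]
ft_force: [-1.3, 0.8, 2.2]
opening: 0.0
gripper_force: 1.3
```

>>> apply_moves(increments=[[[-1, 1, 0, 0, 0], [-1, 1, 0, 0, 0], [-1, 1, 0, 0, 0], [-1, 1, 0, 0, 0]]])

```text
t: 8.5
ee_pos: [0.6131, -0.1616, 0.0748]
orientation: [-0.0, 0.987, -0.161, -0.0]
ft_force: [-1.6, 1.3, 2.6]
opening: 0.0002
gripper_force: 1.3
```

>>> apply_moves(increments=[[[-1, 1, 0, 0, 0], [-1, 1, 0, 0, 0], [-1, 1, 0, 0, 0]]])

```text
t: 8.8
ee_pos: [0.6157, -0.1625, 0.0747]
orientation: [-0.0, 0.987, -0.161, -0.0]
ft_force: [-3.0, 1.1, 2.8]
opening: -0.0
gripper_force: 3.0
```

>>> apply_moves(increments=[[[-1, 1, 0, 0, 0], [-1, 1, 0, 0, 0], [-1, 1, 0, 0, 0]]])

```text
t: 9.1
ee_pos: [0.6187, -0.1635, 0.0747]
orientation: [-0.0, 0.987, -0.161, -0.0]
ft_force: [-3.5, 1.2, 3.0]
opening: -0.0002
gripper_force: 2.9
```

>>> apply_moves(increments=[[[-1, 1.5, 0, 0, 0], [-1, 1.5, 0, 0, 0], [-1, 1.5, 0, 0, 0], [-1, 1.5, 0, 0, 0]]])

```text
t: 9.5
ee_pos: [0.6246, -0.1655, 0.0748]
orientation: [0.0, 0.987, -0.161, -0.0]
ft_force: [-4.5, 0.8, 3.4]
opening: -0.0001
gripper_force: 2.7
```

```bash
cat > m.py <<'E'
from h import *
def m(name=None):
    a,d=read_camera("wrist");c=calibration("wrist");o=get_obs()
    v,u=np.nonzero(d>0);P=px2w("wrist",u,v,d[v,u],c);G=a[v,u].astype(int)
    q=np.radians(-18.5);D=P[:,:2]-[.594,-.153];b=np.c_[D@[np.cos(q),np.sin(q)],D@[-np.sin(q),np.cos(q)],P[:,2]]
    t=o["ee_pos"][:2]-[.594,-.153]; print("tcp",t@[np.cos(q),np.sin(q)],o["ft_force"])
    k=(abs(b[:,1])<.025)
    l=b[k&(b[:,2]>.076)&(b[:,2]<.1)&(b[:,0]>.055)&(b[:,0]<.13)&(np.ptp(G,axis=1)<45)]
    print("lip x",np.percentile(l[:,0],[.5,99.5]))
    r=b[k&(G.max(1)<60)&(b[:,0]>.015)&(b[:,0]<.07)&(b[:,2]>.070)&(b[:,2]<.092)]
    if len(r):print("rib x",np.percentile(r[:,0],[1,50,99]),len(r))
    g=b[(G[:,0]-G[:,2]>60)&(b[:,2]>.06)&(b[:,2]<.1)&(abs(b[:,1])<.045)&(b[:,0]>.0)&(b[:,0]<.08)];print("flap edge vis",np.percentile(g[:,0],99.5),"z",np.median(g[:,2]))
    if name:cv2.imwrite(name,a[:,:,::-1])
E
python3 -c "from m import *;m('pics/w4.png')"
```

```text
tcp 0.033119807761749415 [-3.20281389  1.22822506  3.15342266]
lip x [0.06355758 0.08932458]
rib x [0.0402811  0.04905055 0.05137959] 2014
flap edge vis 0.05951648323902257 z 0.07338034044885362
```

View pics/w4.png

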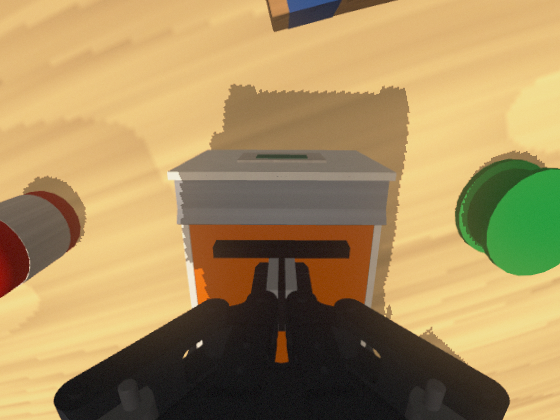

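The box has not moved (lip end still 0.089). The rib is at y≈248 and the edge is entering beneath the lip (y≈223). About 9 mm is left.

>>> apply_moves(increments=[[[-1, 1.5, 0, 0, 0], [-1, 1.5, 0, 0, 0], [-1, 1, 0, 0, 0], [-1, 1, 0, 0, 0], [-1, 1, 0, 0, 0]]])

```text
t: 10.05
ee_pos: [0.6302, -0.1673, 0.0748]
orientation: [0.0, 0.987, -0.161, -0.0]
ft_force: [-4.2, 1.3, 1.7]
opening: 0.0001
gripper_force: 2.7
```

>>> apply_moves(increments=[[[-1, 1, 0, 0, 0], [-1, 0.5, 0, 0, 0], [-1, 0.5, 0, 0, 0]]])

```text
t: 10.35
ee_pos: [0.6321, -0.168, 0.0748]
orientation: [0.0, 0.987, -0.161, -0.0]
ft_force: [-5.2, 0.3, 2.0]
opening: -0.0002
gripper_force: 2.6
```

```bash
python3 -c "from m import *;m()"
```

```text
tcp 0.040920021595137857 [-4.14040711  0.36461238  2.48347468]
lip x [0.05521226 0.08922401]
rib x [0.04802174 0.05676092 0.0591018 ] 2044
flap edge vis 0.06251604707068095 z 0.07336748613234563
```

>>> apply_moves(increments=[[[-1, 0.5, 0, 0, 0], [-1, 0.3, 0, 0, 0]]])

```text
t: 10.6
ee_pos: [0.6325, -0.1681, 0.0747]
orientation: [-0.0, 0.987, -0.161, -0.0]
ft_force: [-6.6, 1.7, 2.9]
opening: -0.0002
gripper_force: 3.9
```

>>> apply_moves(increments=[[[-1, 0.5, 0, 0, 0], [-1, 0, 0, 0, 0]]])

```text
t: 10.8
ee_pos: [0.6326, -0.1681, 0.0746]
orientation: [-0.0, 0.987, -0.161, -0.001]
ft_force: [-7.6, 1.3, 3.7]
opening: -0.0001
gripper_force: 5.0
```

The tip has stopped advancing and the force is climbing, so the slide is at its stop. I'll back off gently and lift.

>>> apply_moves(increments=[[[-1, -1, 0, 0, 0], [-1, -1, 0, -0.3, 0], [-1, -1, 0, -0.3, 0], [-1, -1, 0, -1, 0], [-1, -1, 0, -3, 0], [-1, 0, 0, -10, 0], [-1, 0, 0, -25, 0], [-1, -10, 0, -30, 0], [-1, -20, 0, -20, 0], [-1, 0, 0, 0, 0]]])

```text
t: 11.8
ee_pos: [0.6002, -0.1571, 0.1681]
orientation: [0.0, 0.987, -0.161, 0.002]
ft_force: [0.6, 0.1, 0.6]
opening: -0.0
gripper_force: 0.0
```

```bash
python3 - <<'E'
from m import *
m("pics/w5.png")
s,_=read_camera("side")
w=cv2.imread("pics/w5.png")
cv2.imwrite("pics/f.png",np.hstack([w[:300,130:450],cv2.resize(s[150:240,220:340,::-1],None,fx=3.3334,fy=3.3334)]))
for l in("oil_mid","spool_mid","carton_mid"):
    a,d=read_camera("top") if l=="oil_mid" else (a,d)
    r=search_frame("top",l)[:1]
    if r:u,v=r[0]["at"];print(l,px2w("top",u,v,d[int(v),int(u)]))
E
```

```text
tcp 0.00744566947464291 [ 0.79230059  0.38290169 -0.71609075]
lip x [0.05545107 0.08883114]
rib x [0.0530712  0.05645152 0.05917365] 461
flap edge vis 0.062126133580158054 z 0.07338756797443768
oil_mid [[0.67148771 0.01485391 0.09697878]]
spool_mid [[ 0.57503453 -0.34311347  0.03991501]]
carton_mid [[ 0.76891995 -0.24814125  0.03520245]]
```

View pics/f.png

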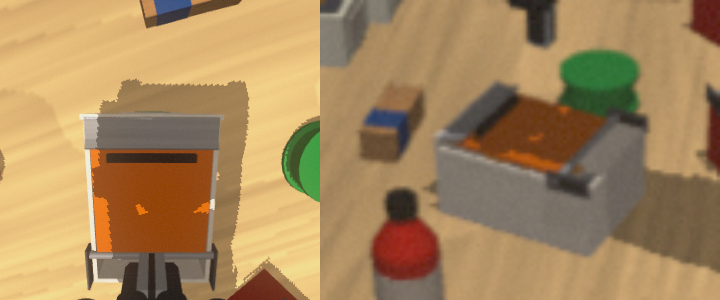

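The flap stays flat beneath the lip with the robot clear. The rib (150,158) is just short of the lip, and the box and bystanders have not moved. I'm handing it in.

```bash
python3 -c "from station import *;print(job_done())"
```

```text
the job is handed in; nothing more can be done
None
```

The white box is shut: the flap was folded flat, slid home to its stop beneath the lip, and stayed down after I let go; the box, bottle, spool and carton were not disturbed, and I handed it in at about 12 s of the 48 s allowed.

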